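# Hold the heater lid in its hinge for the pin

## Robot

A 6-joint arm with a two-finger parallel gripper is mounted at the origin on the work surface. World frame = base frame: x ahead of the robot, y to its left, z up, the work surface at z = 0. Lengths are in m, angles in rad, forces in N, time in s.
With the tool pointing down it reaches from about 0.325 to 0.875 m from the base axis. Payload 4.4 kg.
Tool frame: the origin (TCP) lies on the centre line of the jaws, within the pads' length; the fingertips stand 17 mm ahead of it and the grasp point (between the pads) lies 2 mm behind it; z points along the fingers, y is the direction in which the jaws open and shut (so a half turn about z gives the same grasp; the last joint's range is limited). The gripper opens to 85 mm and grips with 20 to 120 N. Pads are 22 mm wide; open, the fingers measure 114 mm over their backs; the gripper's body (76 mm by 85 mm) begins 54 mm behind the grasp point. The pads swing forward as they close: fully open they stand 13 mm farther back than shut.
Start: joints at [-1.367, 0.207, 1.542, -0, 1.393, -0.15], TCP at [0.199, -0.539, 0.248] pointing down, gripper open.
Joint ranges: [-2.73, 2.73], [-0.86, 2.22], [0.23, 2.46], [-1.11, 4.25], [0.08, 2.63], [-2.82, 2.82]. Speed limits (rad/s): [2.79, 2.79, 3.14, 3.14, 3.14, 3.14].

## Interface

Orientations are given as [roll, pitch, yaw] about the fixed x, y, z axes, in that order (R = Rz(yaw) Ry(pitch) Rx(roll)).
In Python, from rig import * gives the robot as it stands.
- The arm moves only by the tool carry_out, never from a script. Its argument "plan" is a list of rows, each a list of 7 numbers: the shift along the tool's x, y, z in cm, then the turn, a rotation vector about the tool's x, y, z in rad, then the finger opening in cm, from 0 to 8.54. In form: [[x, y, z, ax, ay, az, grip], ...]. A call has 1 to 5 rows; each row shifts and turns the commanded pose from where the row before left it, along the tool's axes as they then stand; what a row does not reach is not made up. A row lasts 1/10 s, in which the tool goes at most 50 mm and 8.59 degrees, less where a joint would pass 70% of its speed; a pose out of reach is approached as far as the arm can. A call is refused whole if a number of a shift passes 5 or a number of a turn 0.15, either way. A call with a gripper value outside its range is refused whole. The fingers move at their own pace and stop on an object; "grip_force" is the grip in N (left out, the last holds). Time passes only in rows, so rows that do not move let the fingers close. It gives the time, the measured TCP pose, the force and the opening at its end, in the units of the state.
- sense(): the state, without advancing time (a new reading comes with each control period).
- snapshot(name): name is "scene" or "top" or "wrist"; returns a dict with "pixels" (400x640x3 uint8, red, green, blue), "z_map" (400x640 float32, m along the optical axis (not along the pixel's ray), 0 where there is no reading), "fx", "fy", "cx", "cy" (pixels), "R" (3x3) and "t" (3): a world point X has camera coordinates R X + t. Camera axes: x right, y down, z forward; pixel columns grow to the right and rows downward; lengths in m; the calibration is good to about 2 mm. The wrist camera is an equidistant fisheye: a pixel r from the principal point sees the ray r / f radians off the axis. A picture is of the moment at which its call begins.
- close_job(): hands the job in, once; it reports no verdict.
The state is a dict: "time": time; "qpos": joint angles; "qvel": joint speeds; "joint_torque": joint torques, N m; "tcp_pos": TCP position; "eef_rot": TCP orientation; "wrist_force": force on the tool from outside, world axes, zero at the start; "ft_torque": the same for the moment, N m; "finger_gap": finger opening in m.
Only numpy, scipy, OpenCV 4.12 (cv2) and the standard library are available. Lean on these libraries where they do the work, as an engineer would, in place of code of your own. Each camera call takes 0.05 s, during which the arm holds its last target. There are 200 camera calls.

## Task

The grey lid of the dry-block heater has been washed and stands in the draining rack: draw it up out of its slot, carry it upright to the heater, facing the way it stands now, and gently lower its hinge knuckle between the two lugs at the back of the heater until the pin holes of knuckle and lugs line up. Finish while still holding the lid there, upright and still, its weight carried by the gripper and not rested on the heater, so that I can push the hinge pin through; do not let go. Leave the pin and everything else on the bench as it is.

Things in the scene. Friction and masses are not known exactly. Their poses are not given: they have to be found in the camera images.
- lid: Lid: grey slab 18 thick (x), 170 wide (y), 120 high, about 0.3 kg, upright in one rack slot, axes as the rack's; the tallest part there. A steel knuckle (tube along y, 50 long, 18 across, 10 mm hole) hangs under the middle of its lower edge. Origin: on the hole's axis, mid-length, in the slab's mid-plane. +x: outer face with steel hinge leaf; -x: inner face with bright shield and black gasket.
- knuckle_left (a point): Centre of the mouth of the lid knuckle's hole at its +y end: 25 mm along the lid's +y from its origin. The slab's lower edge is 14 mm and its top edge 134 mm above the hole's axis; in the rack the lower edge stands on the ledges, loose by 1.5 mm either way in x.
- knuckle_right (a point): Centre of the mouth of the lid knuckle's hole at its -y end: 25 mm along the lid's -y from its origin.
- lid_top (a point): Middle of the lid's top edge, 134 mm above its origin; here it is gripped from above, across the 18 mm. In the rack it is 152 mm above the bench.
- heater: Dry-block heater, fixed, white, 237 deep x 200 wide x 105 mm high; sloping control panel at -x (robot's side), aluminium block with wells on top. Origin: on the bench under the hinge axis, which lies along y, 14 mm behind (+x of) the casing's rear face, 114 mm up. At the finish the lid's axes match the heater's, its inner face over the wells. Yaw within 0.25 rad.
- hinge_axis (a point): Point on the axis of the lugs' holes midway between the lugs, where the lid's origin belongs; axes as the heater's. The lugs' gap is 56 mm (3 mm to spare at each end of the lid's knuckle), open above, behind and below. With the holes in line the slab's lower edge is 5 mm clear above the lugs.
- lug_left (a point): Centre of the inner mouth of the +y lug's hole, 28 mm along the heater's +y from hinge_axis. Each lug is a fixed steel knuckle, 18 mm across, 25 mm long with a 10 mm hole, on a steel hinge block at the heater's rear.
- lug_right (a point): Centre of the inner mouth of the -y lug's hole, 28 mm along the heater's -y from hinge_axis.
- pin (a joint): The hinge pin, 6 mm thick, 112 mm long with a 13 mm black knob: it is started in the +y lug, its tip 4 mm short of the gap, and sticks out 97 mm from that lug along the heater's +y (knob included). Value in m: 0 as it starts, growing as it is pushed in. Someone else pushes it; leave it.
- rack: Steel draining rack, fixed, 170 (x) x 200 (y) mm, yaw within 0.3 rad. Origin: on the bench under its middle. Two ledges at y = +-60 mm, 32 mm above the bench, with wire uprights to 81 mm that make three slots, 21 mm wide, across it at x = -42, 0 and +42 mm. Lifting the lid 75 mm takes slab and knuckle clear of the uprights.
- insert_plate: Aluminium plate with dark holes, 14 x 150 x 70 mm high, standing in another slot of the rack, its top 102 mm above the bench. Origin: middle of its underside. Leave it.
- drip_tray: White tray, 14 x 160 x 60 mm high, standing in another slot of the rack, its top 92 mm above the bench. Origin: middle of its underside. Leave it.
- bottle_a: Small amber sample bottle with black cap, 40 mm across, 95 mm high, standing between rack and heater. Origin: middle of its underside. Leave it.
- bottle_b: Small green sample bottle with black cap, 40 mm across, 95 mm high, towards the far side. Origin: middle of its underside. Leave it.
- beaker: Empty glass beaker, 60 mm across, 75 mm high, towards the far side. Origin: middle of its underside. Leave it.
- wash_bottle: White wash bottle with red cap and bent spout, 64 mm across, 180 mm high, on the left. Origin: middle of its underside. Leave it.
- pipette_filler: Black rubber pipette filler bulb standing on end, 52 mm across, 85 mm high, on the right. Origin: middle of its underside. Leave it.
Things that resemble listed ones, but are neither listed nor needed, are in the scene too. Several things have the shape of the lid; the one meant has the colours described above.

How it is judged:
On the way:
1. the lid has been drawn up out of its slot in the rack (z of lid in the frame of rack above 0.08 m and contact force between the fingers and lid above 1 N and contact force between lid and rack below 0.5 N), for 0.1 s.
At the end, for the whole second after the job is handed in: Held in the fingers, upright (0.1 rad) and still; both knuckle hole ends within 2.8 mm of the lugs' hole axis (heater x, height) and 4.5 mm of mid-gap along it; under 1.5 N on the heater; pin within 4 mm, bystanders within 30 mm of their starts (x of knuckle_left in the frame of hinge_axis between -0.0028 and 0.0028 m and y of knuckle_left in the frame of hinge_axis between 0.0205 and 0.0295 m and z of knuckle_left in the frame of hinge_axis between -0.0028 and 0.0028 m and x of knuckle_right in the frame of hinge_axis between -0.0028 and 0.0028 m and y of knuckle_right in the frame of hinge_axis between -0.0295 and -0.0205 m and z of knuckle_right in the frame of hinge_axis between -0.0028 and 0.0028 m and angle between lid's own z axis and vertical below 0.1 rad and linear speed of lid below 0.02 m/s and angular speed of lid below 0.1 rad/s and contact force between the fingers and lid above 1 N and contact force between lid and heater below 1.5 N and value of joint pin between -0.004 and 0.004 m and distance of each of bottle_a, bottle_b, beaker, wash_bottle, pipette_filler, insert_plate, drip_tray from where it was at the start of the episode below 0.03 m); the arm keeps its last pose, push and grip.
It fails at once if the lid is tipped over on the way instead of carried upright (angle between lid's own z axis and vertical above 0.6 rad).
It fails at once if the lid is forced against the heater (over 30 N) (contact force between lid and heater above 30 N).
It fails at once if another thing on the bench or in the rack is knocked away or over (distance of any of bottle_a, bottle_b, beaker, wash_bottle, pipette_filler, insert_plate, drip_tray from where it was at the start of the episode above 0.03 m or angle between any of bottle_a, bottle_b, beaker, wash_bottle, pipette_filler, insert_plate, drip_tray's own z axis and vertical above 0.5 rad).
It fails at once if the pin is pushed or pulled (value of joint pin above 0.008 m or value of joint pin below -0.008 m).
It also fails if it takes over 40 s, if anything falls off the work surface, if the arm or the gripper's body presses on something with over 40 N, if the wrist force passes 120 N, or if a joint passes its speed limit or range.

## Working session

There is one attempt and no reset: what is moved stays moved. The work goes in short steps, Python scripts to look and compute and a tool call to move; the robot and the scene stay as the last step left them, time stands still between calls to the robot, and variables do not carry over. Pictures are saved under pics/ and viewed, about 8 in all and at most 12, crops included, and the job is handed in when it is done.

Besides the shell and the picture viewer there is one more tool, called after ">>>" as name([rows], argument=value, ...), one row to a line, values as JSON. carry_out: Moves the arm, as the interface text tells. Its arguments: {"type":"object","properties":{"plan":{"type":"array"},"grip_force":{"type":"number"}},"required":["plan"]}

```bash
mkdir -p pics; ls; python3 - <<'E'
from rig import *
import cv2,numpy as np,pickle
for n in("scene","top"):
    s=snapshot(n); pickle.dump(s,open(f"pics/{n}0.pkl","wb")); cv2.imwrite(f"pics/{n}0.png",s["pixels"][:,:,::-1]); print(n,s["fx"],s["cx"],s["cy"],s["R"],s["t"])
print(sense())
E
```

```text
pics
scene 395.8301740796927 320.25405914321215 201.22704494233227 [[ 0.74199923  0.6703778   0.00554581]
 [ 0.48784915 -0.53425874 -0.69034108]
 [-0.45982644  0.51493807 -0.72346281]] [-0.39904708 -0.18482599  1.59806461]
top 405.45150979005007 324.35899853684083 198.11297137469256 [[ 0.01751929 -0.99971384  0.01628855]
 [-0.99023371 -0.01960215 -0.13803246]
 [ 0.13831226 -0.01371124 -0.99029376]] [-0.03227242  0.56621341  1.55252592]
{'time': 0.1, 'qpos': array([-1.36750119e+00,  2.07378440e-01,  1.54285371e+00,  1.48382372e-05,
        1.39352585e+00, -1.50485304e-01]), 'qvel': array([-0.00184499, -0.00277686, -0.00345269, -0.00173026,  0.00090626,
       -0.00148026]), 'joint_torque': array([-3.96910298e-05, -3.84084892e+01, -2.92549932e+01, -9.06940886e-05,
        4.83343407e-03,  2.02381472e-06]), 'tcp_pos': array([ 0.1990705 , -0.53872135,  0.24719686]), 'eef_rot': array([-3.13945397e+00, -3.39058543e-04,  3.53777441e-01]), 'wrist_force': array([ 0.28922604,  0.19981176, -0.09435926]), 'ft_torque': array([ 0.01967268,  0.01419945, -0.0234202 ]), 'finger_gap': 0.0854925102848856}
```

View pics/scene0.png

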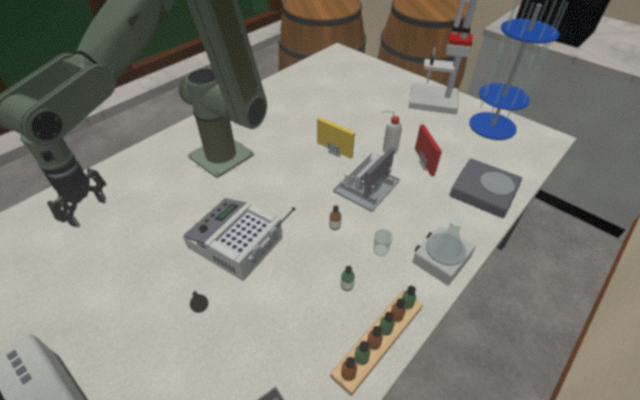

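View pics/top0.png

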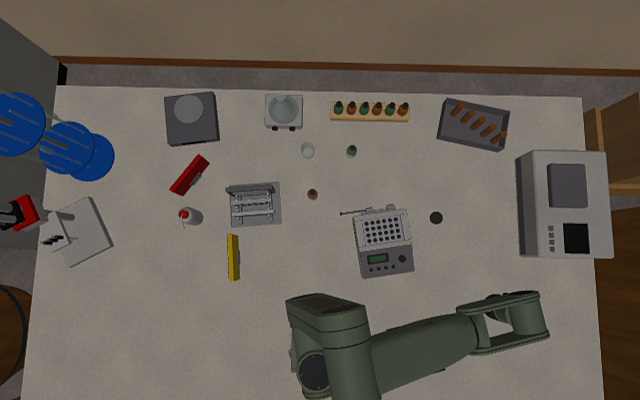

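The top view shows the rack at about (253,205) and the heater at (383,240), with its hinge at about (383,210) and the pin knob at (342,212). Next I'll take an enlarged crop of both.

```bash
cat > h.py <<'E'
import numpy as np,cv2,pickle
from scipy.spatial.transform import Rotation as Ro
def ray(s,u,v,fish=False):
    x,y=(u-s["cx"])/s["fx"],(v-s["cy"])/s["fy"]
    if fish:
        r=np.hypot(x,y); d=np.array([x/r*np.sin(r),y/r*np.sin(r),np.cos(r)]) if r>1e-9 else np.array([0,0,1.])
    else: d=np.array([x,y,1.])
    R=np.array(s["R"]); return -R.T@np.array(s["t"]), R.T@d
def onz(s,u,v,z,fish=False):
    c,d=ray(s,u,v,fish); return c+d*(z-c[2])/d[2]
def proj(s,X,fish=False):
    p=np.array(s["R"])@np.array(X)+np.array(s["t"])
    if fish:
        a=np.arctan2(np.hypot(p[0],p[1]),p[2])/np.hypot(p[0],p[1]); p=np.array([p[0]*a,p[1]*a,1])
    return np.array([s["fx"]*p[0]/p[2]+s["cx"],s["fy"]*p[1]/p[2]+s["cy"]])
def tri(*rays):
    A=0;b=0
    for c,d in rays:
        d=d/np.linalg.norm(d);P=np.eye(3)-np.outer(d,d);A=A+P;b=b+P@c
    X=np.linalg.solve(A,b); return X,[np.linalg.norm(np.cross(X-c,d/np.linalg.norm(d))) for c,d in rays]
E
python3 - <<'E'
from h import *
s=pickle.load(open("pics/top0.pkl","rb"));q=pickle.load(open("pics/scene0.pkl","rb"))
def c(s,u,v,w,h,k): return cv2.resize(s["pixels"][v:v+h,u:u+w,::-1],None,fx=k,fy=k,interpolation=cv2.INTER_CUBIC)
a=np.hstack([c(s,215,170,80,60,5),c(s,335,195,80,60,5)]);b=np.hstack([c(q,330,145,80,60,5),c(q,230,195,80,60,5)])
cv2.imwrite("pics/crop1.png",np.vstack([a,b]))
for n,u,v,z in(("rack",253,205,.03),("heater",383,210,.11),("bottle_a",312,194,.09),("wash",188,215,.18)): print(n,onz(s,u,v,z))
E
```

```text
rack [0.5351762  0.25808493 0.03      ]
heater [ 0.51628434 -0.24109966  0.11      ]
bottle_a [0.57453374 0.0262852  0.09      ]
wash [0.47725971 0.46141267 0.18      ]
```

View pics/crop1.png

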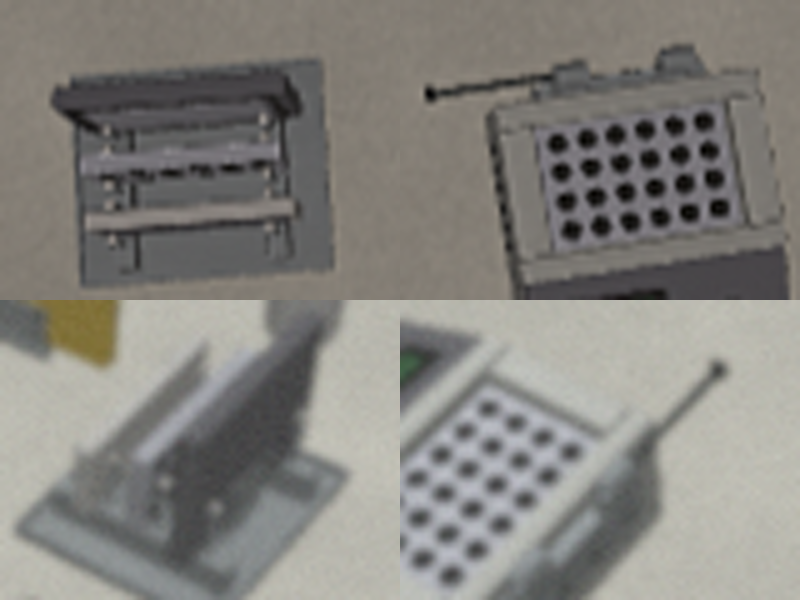

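The crop shows the grey lid standing in the farthest (+x) slot, top edge centre at about (250,188). The heater lugs are at about (369,209) and (390,207), with the pin on the left. Next I'll compute rough positions and the yaw.

```bash
python3 - <<'E'
from h import *
s=pickle.load(open("pics/top0.pkl","rb"))
P=lambda u,v,z:onz(s,u,v,z)
m=P(250.6,188.0,.152);l=P(226,189,.152);r=P(274.5,186.5,.152);print("lid",m,l,r,np.linalg.norm(l-r),"yaw",np.arctan2(*( (l-r)[[1,0]]))-np.pi/2)
a,b=P(231,227,.0),P(281.5,223.5,0);print("rack",a,b,np.linalg.norm(a-b),np.arctan2(*((a-b)[[1,0]]))-np.pi/2)
L,R=P(369,208.8,.123),P(390.4,206,.123);d=L-R;print("lugs",L,R,np.linalg.norm(d),(L+R)/2,np.arctan2(d[1],d[0])-np.pi/2)
k=P(421/5+335-82+82-0,212,.114)
x=s["z_map"];print([ (u,v,float(x[v,u])) for u,v in((250,187),(240,188),(369,208),(390,206),(383,230))])
for u,v in((250,187),(240,188),(369,208),(390,206),(383,230)):
    c,dd=ray(s,u,v);print(u,v,c+dd*x[v,u])
w=None
from rig import *
w=snapshot("wrist");cv2.imwrite("pics/w0.png",w["pixels"][:,:,::-1]);S=sense()
R_=Ro.from_euler("xyz",S["eef_rot"]).as_matrix();c=-np.array(w["R"]).T@w["t"]
print("cam in tool",R_.T@(c-S["tcp_pos"]),R_.T@np.array(w["R"]).T,w["fx"],w["cx"],w["cy"])
E
```

```text
lid [0.58292825 0.24958168 0.152     ] [0.57743329 0.33877784 0.152     ] [0.59023698 0.1627614  0.152     ] 0.1764815040337306 yaw 0.07261357117521872
rack [0.44911018 0.34638792 0.        ] [0.4667703 0.1466715 0.       ] 0.20049569991880994 0.08819654743532634
lugs [ 0.5182932  -0.18694235  0.123     ] [ 0.5303123  -0.26663663  0.123     ] 0.0805955118438187 [ 0.52430275 -0.22678949  0.123     ] 0.14968709802322988
[(250, 187, 1.4845209121704102), (240, 188, 1.4821473360061646), (369, 208, 1.5081673860549927), (390, 206, 1.505829095840454), (383, 230, 1.527080774307251)]
250 187 [0.58736497 0.2527461  0.14720815]
240 188 [0.58271961 0.28881555 0.14845678]
369 208 [ 0.52160494 -0.18728154  0.12023781]
390 206 [ 0.53005523 -0.26481614  0.12485276]
383 230 [ 0.44267353 -0.24397005  0.09089974]
cam in tool [ 0.08493847 -0.00035923 -0.12435704] [[-3.65629835e-05 -9.45606281e-01 -3.25313327e-01]
 [ 9.99999719e-01  2.09141518e-04 -7.20316342e-04]
 [ 7.49172179e-04 -3.25313262e-01  9.45606007e-01]] 309.70691628693146 316.3704661620362 199.2888823199486
```

```bash
cat >> h.py <<'E'
def plan(p,yaw,grip,n=None,dec=1,vmax=4.8,amax=.145):
    """rows from the present pose to p, tool straight down with the given yaw; numbers to be written by hand"""
    from rig import sense
    S=sense();x=np.array(S["tcp_pos"]);R=Ro.from_euler("xyz",S["eef_rot"]);T=Ro.from_euler("xyz",[np.pi,0,yaw]);p=np.array(p)
    n=n or int(max(np.ceil(np.linalg.norm(p-x)*100/vmax),np.ceil((R.inv()*T).magnitude()/amax),1))
    rows=[]
    for i in range(n):
        k=n-i;s=np.round(R.inv().apply((p-x)/k)*100,dec);w=np.round((R.inv()*T).as_rotvec()/k,dec+2 if k==1 else 2)
        x=x+R.apply(s/100);R=R*Ro.from_rotvec(w);rows.append([*map(float,s),*map(float,w),grip])
    print("from",S["time"],S["tcp_pos"].round(4),S["eef_rot"].round(3),"end",x.round(4),R.as_euler("xyz").round(3))
    for i in range(0,n,5): print(str(rows[i:i+5]).replace("-0.0,","0.0,"))
E
python3 -c "
from h import *
plan([.524,-.227,.32],1.721,8.5)"
```

```text
from 0.15 [ 0.1991 -0.5388  0.2474] [-3.14  -0.     0.354] end [ 0.5239 -0.2269  0.3198] [-3.141  0.     1.721]
[[4.1, -1.8, -0.7, 0.0, 0.0, -0.14, 8.5], [4.3, -1.2, -0.7, 0.0, 0.0, -0.14, 8.5], [4.5, -0.6, -0.7, 0.0, 0.0, -0.14, 8.5], [4.5, 0.0, -0.7, 0.0, 0.0, -0.14, 8.5], [4.5, 0.7, -0.7, 0.0, 0.0, -0.13, 8.5]]
[[4.3, 1.2, -0.7, 0.0, 0.0, -0.14, 8.5], [4.1, 1.8, -0.8, 0.0, 0.0, -0.13, 8.5], [3.8, 2.4, -0.7, 0.0, 0.0, -0.14, 8.5], [3.5, 2.9, -0.8, 0.0, 0.0, -0.13, 8.5], [3.1, 3.3, -0.7, 0.0, -0.002, -0.137, 8.5]]
```

>>> carry_out([
  [4.1,-1.8,-0.7,0,0,-0.14,8.5],
  [4.3,-1.2,-0.7,0,0,-0.14,8.5],
  [4.5,-0.6,-0.7,0,0,-0.14,8.5],
  [4.5,0,-0.7,0,0,-0.14,8.5],
  [4.5,0.7,-0.7,0,0,-0.13,8.5],
])

```text
time: 0.65
tcp_pos: [0.3623, -0.3815, 0.2832]
eef_rot: [-3.141, -0.0, 1.049]
wrist_force: [0.4, 0.1, 0.2]
finger_gap: 0.0852
```

>>> carry_out([
  [4.3,1.2,-0.7,0,0,-0.14,8.5],
  [4.1,1.8,-0.8,0,0,-0.13,8.5],
  [3.8,2.4,-0.7,0,0,-0.14,8.5],
  [3.5,2.9,-0.8,0,0,-0.13,8.5],
  [3.1,3.3,-0.7,0,0,-0.14,8.5],
])

```text
time: 1.15
tcp_pos: [0.525, -0.2257, 0.3204]
eef_rot: [-3.141, -0.0, 1.729]
wrist_force: [0.5, -0.6, -0.5]
finger_gap: 0.0848
```

```bash
cat >> h.py <<'E'
def grab(name):
    from rig import snapshot,sense
    w=snapshot("wrist");pickle.dump(w,open(f"pics/{name}.pkl","wb"));cv2.imwrite(f"pics/{name}.png",w["pixels"][:,:,::-1]);S=sense();print(S["time"],S["tcp_pos"].round(4),S["eef_rot"].round(3));return w
E
python3 -c "
from h import *
import time
grab('w1a')
w=grab('w1')
print(proj(w,[.524,-.227,.114],True))
plan([.54,-.06,.32],1.721,8.5)"
```

```text
1.2 [ 0.5298 -0.2206  0.3217] [ 3.135e+00 -3.000e-03  1.740e+00]
1.25 [ 0.5274 -0.2233  0.3211] [ 3.138 -0.     1.732]
[308.09435888 178.99625553]
from 1.25 [ 0.5274 -0.2233  0.3211] [ 3.138 -0.     1.732] end [ 0.5398 -0.0603  0.3203] [3.141 0.    1.721]
[[4.0, 1.0, 0.0, 0.0, 0.0, 0.0, 8.5], [4.0, 1.0, 0.0, 0.0, 0.0, 0.0, 8.5], [4.0, 0.9, 0.1, 0.0, 0.0, 0.01, 8.5], [3.9, 0.9, 0.0, 0.003, -0.001, 0.001, 8.5]]
```

View pics/w1.png

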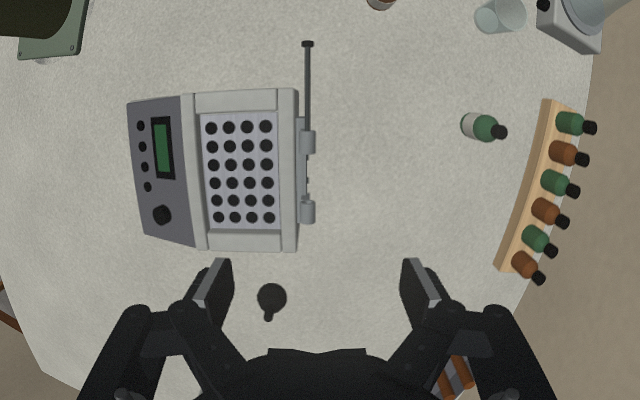

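The wrist view shows the lugs at (308,142) and (307,211) and the pin knob at (307,43). I'll let the arm settle, grab again, then take a second view from nearer the rack.

>>> carry_out([
  [0,0,0,0,0,0,8.5],
  [0,0,0,0,0,0,8.5],
])

```text
time: 1.45
tcp_pos: [0.5232, -0.2278, 0.3196]
eef_rot: [-3.14, -0.001, 1.722]
wrist_force: [-0.2, -0.4, 0.1]
finger_gap: 0.0854
```

```bash
python3 -c "
from h import *
w=grab('w2')
cv2.imwrite('pics/w2c.png',cv2.resize(w['pixels'][20:240,270:350,::-1],None,fx=2.7*1.0,fy=2.7,interpolation=cv2.INTER_CUBIC))
plan([.54,-.06,.32],1.721,8.5)"
```

```text
1.5 [ 0.523  -0.2281  0.3196] [-3.140e+00 -1.000e-03  1.722e+00]
from 1.5 [ 0.523  -0.2281  0.3196] [-3.140e+00 -1.000e-03  1.722e+00] end [ 0.5399 -0.0597  0.3197] [-3.141  0.     1.721]
[[4.1, 1.1, 0.0, 0.0, 0.0, 0.0, 8.5], [4.1, 1.0, 0.0, 0.0, 0.0, 0.0, 8.5], [4.1, 1.1, 0.0, 0.0, 0.0, 0.0, 8.5], [4.1, 1.0, 0.0, -0.001, -0.001, 0.001, 8.5]]
```

>>> carry_out([
  [4.2,1.0,0,0,0,0,8.5],
  [4.2,1.0,0,0,0,0,8.5],
  [4.2,0.9,0,0,0,0,8.5],
  [4.0,0.9,0,0,0,0,8.5],
  [0,0,0,0,0,0,8.5],
])

```text
time: 2.0
tcp_pos: [0.5355, -0.0544, 0.3201]
eef_rot: [-3.142, -0.002, 1.727]
wrist_force: [0.7, -0.1, 0.7]
finger_gap: 0.0851
```

>>> carry_out([
  [0,0,0,0,0,0,8.5],
  [0,0,0,0,0,0,8.5],
])

```text
time: 2.2
tcp_pos: [0.5359, -0.059, 0.3201]
eef_rot: [-3.141, 0.0, 1.721]
wrist_force: [-0.1, 0.7, -0.3]
finger_gap: 0.0851
```

```bash
python3 -c "
from h import *
w=grab('w3');a=pickle.load(open('pics/w2.pkl','rb'))
p=proj(w,[.524,-.227,.114],True);q=proj(a,[.524,-.227,.114],True);print(p,q)
def crop(w,p,W=50,H=75,k=8):
    u,v=int(p[0])-W//2,int(p[1])-H//2;print('crop origin',u,v);return cv2.resize(w['pixels'][v:v+H,u:u+W,::-1],None,fx=k,fy=k,interpolation=cv2.INTER_CUBIC)
cv2.imwrite('pics/c23.png',np.hstack([crop(a,q),crop(w,p)]))
plan([.583,.10,.32],1.656,8.5)"
```

```text
2.25 [ 0.536  -0.0592  0.3201] [-3.141  0.     1.721]
[287.66413406 296.07057187] [316.63541179 173.85052096]
crop origin 291 136
crop origin 262 259
from 2.25 [ 0.536  -0.0592  0.3201] [-3.141  0.     1.721] end [0.5829 0.0998 0.32  ] [-3.141  0.     1.656]
[[3.8, 1.8, 0.0, 0.0, 0.0, 0.02, 8.5], [3.8, 1.7, 0.0, 0.0, 0.0, 0.02, 8.5], [3.8, 1.6, 0.0, 0.0, 0.0, 0.01, 8.5], [3.8, 1.5, 0.0, 0.0, 0.0, 0.015, 8.5]]
```

View pics/c23.png

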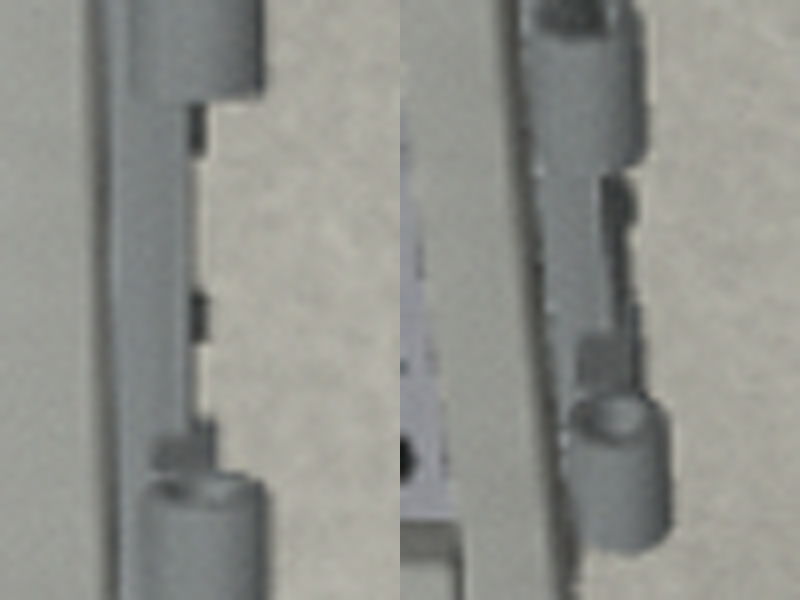

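The crops show the -y lug's hole mouth at (316.6,197.3) in w2 and (289.1,311.3) in w3. The +y lug's inner top rim is at (315.8,148.1) and (285.8,280), and its outer mouth in w3 is at (283.3,260.9).

```bash
python3 -c "
from h import *
a=pickle.load(open('pics/w2.pkl','rb'));w=pickle.load(open('pics/w3.pkl','rb'))
r=lambda s,p:ray(s,*p,True)
print('lugR',tri(r(a,(316.6,197.3)),r(w,(289.1,311.3))))
print('lugL rim top',tri(r(a,(315.75,148.1)),r(w,(285.75,280))))
print('plane: lugR',onz(a,316.6,197.3,.114,True),onz(w,289.1,311.3,.114,True),'lugL outer mouth',onz(w,283.25,260.9,.114,True))
for n,s in(('a',a),('w',w)):
    p=proj(s,[.505,-.07,.114],True);u,v=p.astype(int)
    g=s['pixels'].max(2).astype(np.uint8);m=(g<60).astype(np.uint8);m[:v-25]=0;m[v+25:]=0;m[:,:u-25]=0;m[:,u+25:]=0
    k,l,st,c=cv2.connectedComponentsWithStats(m);print(n,p,[(st[i].tolist(),c[i].round(1).tolist()) for i in range(1,k) if st[i,4]>15])
"
```

```text
lugR (array([ 0.52841406, -0.25445704,  0.1123313 ]), [np.float64(0.0002588981102546725), np.float64(0.00025889811025470486)])
lugL rim top (array([ 0.51877419, -0.19792846,  0.1193007 ]), [np.float64(0.00017025081969826227), np.float64(0.0001702508196981958)])
plane: lugR [ 0.52807093 -0.25387699  0.114     ] [ 0.52864837 -0.25308938  0.114     ] lugL outer mouth [ 0.51280467 -0.17361364  0.114     ]
a [321.38892201  28.33324689] [([308, 35, 12, 6, 62], [313.9, 37.3])]
w [286.56656489 179.57445202] [([276, 184, 10, 9, 70], [280.5, 187.7])]
```

>>> carry_out([
  [3.8,1.8,0,0,0,0.02,8.5],
  [3.8,1.7,0,0,0,0.02,8.5],
  [3.8,1.6,0,0,0,0.01,8.5],
  [3.8,1.5,0,0,0,0.015,8.5],
  [0,0,0,0,0,0,8.5],
])

```text
time: 2.75
tcp_pos: [0.5836, 0.1044, 0.3198]
eef_rot: [3.141, -0.002, 1.662]
wrist_force: [0.2, -0.6, 0.5]
finger_gap: 0.0851
```

>>> carry_out([
  [0,0,0,0,0,0,8.5],
  [0,0,0,0,0,0,8.5],
])

```text
time: 2.95
tcp_pos: [0.5828, 0.0999, 0.32]
eef_rot: [-3.141, 0.001, 1.657]
wrist_force: [-1.0, -0.3, -0.4]
finger_gap: 0.0849
```

```bash
python3 -c "
from h import *
grab('w4')
plan([.583,.25,.30],1.656,8.5)"
```

```text
3.0 [0.5827 0.0998 0.3202] [-3.141  0.     1.656]
from 3.0 [0.5827 0.0998 0.3202] [-3.141  0.     1.656] end [0.5829 0.2504 0.3001] [-3.141  0.     1.656]
[[3.7, 0.3, 0.5, 0.0, 0.0, 0.0, 8.5], [3.8, 0.3, 0.5, 0.0, 0.0, 0.0, 8.5], [3.7, 0.4, 0.5, 0.0, 0.0, 0.0, 8.5], [3.8, 0.3, 0.5, 0.0, 0.0, 0.0, 8.5]]
```

>>> carry_out([
  [3.7,0.3,0.5,0,0,0,8.5],
  [3.8,0.3,0.5,0,0,0,8.5],
  [3.7,0.4,0.5,0,0,0,8.5],
  [3.8,0.3,0.5,0,0,0,8.5],
  [0,0,0,0,0,0,8.5],
])

```text
time: 3.5
tcp_pos: [0.5816, 0.2547, 0.2992]
eef_rot: [-3.14, -0.002, 1.662]
wrist_force: [-0.1, -0.3, -0.6]
finger_gap: 0.085
```

>>> carry_out([
  [0,0,0,0,0,0,8.5],
  [0,0,0,0,0,0,8.5],
])

```text
time: 3.7
tcp_pos: [0.5829, 0.2504, 0.3006]
eef_rot: [3.141, 0.001, 1.657]
wrist_force: [-1.4, -0.3, -0.0]
finger_gap: 0.0846
```

```bash
python3 -c "
from h import *
b=grab('w5');a=pickle.load(open('pics/w2.pkl','rb'));w=pickle.load(open('pics/w3.pkl','rb'))
print('knob',tri(ray(a,313.9,37.3,True),ray(w,280.5,187.7,True)))
c=pickle.load(open('pics/w4.pkl','rb'));print(proj(c,[.583,.25,.152],True),proj(b,[.583,.25,.152],True))
def crop(s,p,W=100,H=150,k=4):
    u,v=max(0,int(p[0])-W//2),max(0,int(p[1])-H//2);print(u,v);return cv2.resize(s['pixels'][v:v+H,u:u+W,::-1],(W*k,H*k),interpolation=cv2.INTER_CUBIC)
cv2.imwrite('pics/c45.png',np.hstack([crop(c,proj(c,[.583,.25,.152],True)),crop(b,proj(b,[.583,.25,.152],True))]))
"
```

```text
3.75 [0.583  0.2504 0.3007] [3.141 0.    1.656]
knob (array([ 0.4990257 , -0.08079986,  0.11259733]), [np.float64(0.00025297923246962744), np.float64(0.0002529792324696669)])
[329.7930117   29.02774191] [315.43787503 190.0542362 ]
279 0
265 115
```

View pics/c45.png

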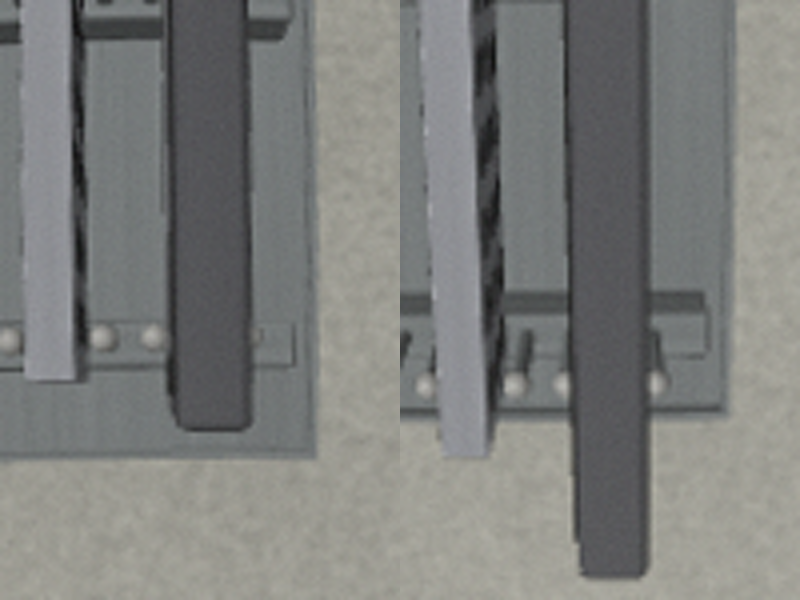

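In w4 the lid's near (-y) top end is at (332.5,107.5), and in w5 at (318.6,259.3). The slot and the plate beside it are clear. Next I'll measure its edges.

```bash
python3 -c "
from h import *
c=pickle.load(open('pics/w4.pkl','rb'));b=pickle.load(open('pics/w5.pkl','rb'))
X,e=tri(ray(c,332.5,107.5,True),ray(b,318.6,259.3,True));print('end',X,e)
for n,s,v in(('w4',c,range(5,100,8)),('w5',b,range(20,255,12))):
  g=cv2.GaussianBlur(s['pixels'],(3,3),0).astype(int).mean(2);P=[]
  for y in v:
    u0=330 if n=='w4' else 317
    l=r=u0
    while g[y,l]<100 and abs(g[y,l]-g[y,u0])<14:l-=1
    while g[y,r]<100 and abs(g[y,r]-g[y,u0])<14:r+=1
    A,B=onz(s,l+.5,y,.152,True),onz(s,r-.5,y,.152,True);P.append((A+B)/2);print(n,y,l,r,((A+B)/2).round(4),np.linalg.norm(A-B).round(4))
  P=np.array(P);f=np.polyfit(P[:,1],P[:,0],1);print('yaw',-np.arctan(f[0]),'x at y=.25',np.polyval(f,.25))
z=b['z_map'];print('cover rows',[(y,round(float(z[y,317]),3)) for y in range(0,70,8)])
"
```

```text
end [0.59245014 0.17523835 0.14857218] [np.float64(0.00014519993551899204), np.float64(0.00014519993551903647)]
w4 5 322 339 [0.5816 0.2743 0.152 ] 0.0148
w4 13 322 339 [0.5823 0.2661 0.152 ] 0.0148
w4 21 322 342 [0.5844 0.2582 0.152 ] 0.0175
w4 29 322 339 [0.5837 0.2501 0.152 ] 0.0147
w4 37 322 339 [0.5843 0.2423 0.152 ] 0.0147
w4 45 322 340 [0.5854 0.2345 0.152 ] 0.0157
w4 53 322 340 [0.5861 0.2268 0.152 ] 0.0157
w4 61 322 340 [0.5868 0.2192 0.152 ] 0.0157
w4 69 323 340 [0.5879 0.2116 0.152 ] 0.0148
w4 77 322 340 [0.5881 0.204  0.152 ] 0.0157
w4 85 323 343 [0.5906 0.1966 0.152 ] 0.0176
w4 93 323 340 [0.5899 0.1889 0.152 ] 0.0149
yaw 0.09984284027577249 x at y=.25 0.5840383643524738
w5 20 317 317 [0.5712 0.4035 0.152 ] 0.0009
w5 32 317 317 [0.5722 0.3924 0.152 ] 0.0009
w5 44 317 317 [0.5731 0.3814 0.152 ] 0.0009
w5 56 317 317 [0.574  0.3707 0.152 ] 0.0009
w5 68 317 317 [0.5749 0.36   0.152 ] 0.0009
w5 80 317 317 [0.5759 0.3494 0.152 ] 0.0009
w5 92 305 325 [0.575  0.3387 0.152 ] 0.0164
w5 104 306 325 [0.5764 0.3282 0.152 ] 0.0156
w5 116 307 325 [0.5777 0.3177 0.152 ] 0.0148
w5 128 307 325 [0.5786 0.3071 0.152 ] 0.0149
w5 140 307 325 [0.5795 0.2964 0.152 ] 0.015
w5 152 307 325 [0.5805 0.2855 0.152 ] 0.0152
w5 164 307 325 [0.5814 0.2746 0.152 ] 0.0153
w5 176 308 325 [0.5828 0.2635 0.152 ] 0.0146
w5 188 308 325 [0.5838 0.2521 0.152 ] 0.0147
w5 200 308 326 [0.5853 0.2404 0.152 ] 0.0159
w5 212 307 327 [0.5863 0.2285 0.152 ] 0.018
w5 224 307 327 [0.5874 0.2161 0.152 ] 0.0183
w5 236 308 327 [0.589  0.2034 0.152 ] 0.0176
w5 248 308 327 [0.5901 0.1901 0.152 ] 0.0179
yaw 0.08806799791657992 x at y=.25 0.5841737045536323
cover rows [(0, 0.357), (8, 0.361), (16, 0.366), (24, 0.369), (32, 0.372), (40, 0.378), (48, 0.38), (56, 0.385), (64, 0.389)]
```

```bash
python3 -c "
from h import *
b=pickle.load(open('pics/w5.pkl','rb'));g=b['pixels'].astype(int).mean(2)
for r in((78,94),(252,266)): print([(y,int(g[y,312:320].mean())) for y in range(*r)])
A=onz(b,313.5,84,.152,True);B=onz(b,318.6,259.3,.152,True);print(A,B)
plan([.583,.26,.19],1.671,8.5)"
```

```text
[(78, 139), (79, 118), (80, 111), (81, 122), (82, 122), (83, 120), (84, 123), (85, 124), (86, 83), (87, 82), (88, 84), (89, 89), (90, 90), (91, 89), (92, 90), (93, 90)]
[(252, 89), (253, 89), (254, 89), (255, 89), (256, 89), (257, 89), (258, 86), (259, 106), (260, 145), (261, 162), (262, 163), (263, 163), (264, 163), (265, 160)]
[0.57315339 0.34562014 0.152     ] [0.5923935  0.17721457 0.152     ]
from 3.75 [0.583  0.2504 0.3007] [3.141 0.    1.656] end [0.5831 0.2604 0.1897] [-3.141  0.     1.671]
[[0.3, 0.0, 3.7, 0.0, 0.0, 0.0, 8.5], [0.3, 0.0, 3.7, 0.0, 0.0, -0.01, 8.5], [0.4, 0.1, 3.7, 0.001, 0.0, -0.005, 8.5]]
```

>>> carry_out([
  [0.3,0,3.7,0,0,0,8.5],
  [0.3,0,3.7,0,0,-0.01,8.5],
  [0.4,0.1,3.7,0,0,-0.005,8.5],
  [0,0,0,0,0,0,5],
  [0,0,0,0,0,0,5],
])

```text
time: 4.25
tcp_pos: [0.5827, 0.2611, 0.1894]
eef_rot: [-3.141, 0.0, 1.672]
wrist_force: [-0.1, -0.7, 0.0]
finger_gap: 0.0589
```

```bash
python3 -c "
from h import *
b=grab('w6')
plan([.583,.2605,.140],1.671,5)"
```

```text
4.3 [0.584  0.2616 0.1914] [ 3.139 -0.     1.672]
from 4.3 [0.584  0.2616 0.1914] [ 3.139 -0.     1.672] end [0.5832 0.2606 0.1404] [-3.142 -0.     1.671]
[[-0.1, -0.1, 2.6, 0.0, 0.0, 0.0, 5], [0.0, 0.0, 2.5, 0.003, 0.0, 0.001, 5]]
```

View pics/w6.png

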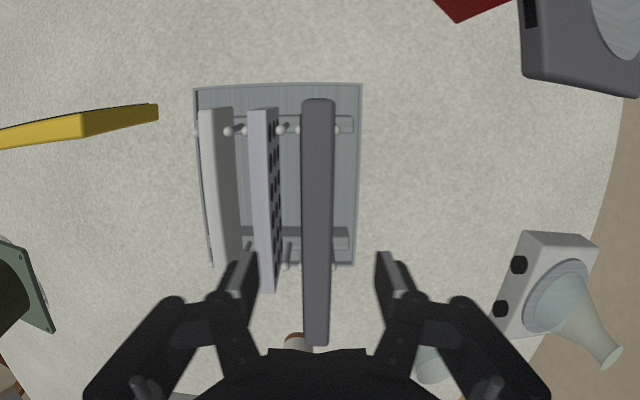

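The lid (u≈317) is centred between the fingers (240 and 392), with its near end clear. I'll descend and grip.

>>> carry_out([
  [0,0,2.5,0,0,0,5],
  [0,0,2.5,0,0,0,5],
  [0,0,0,0,0,0,5],
  [0,0,0,0,0,0,4],
  [0,0,0,0,0,0,3],
], grip_force=50)

```text
time: 4.8
tcp_pos: [0.5846, 0.2627, 0.1425]
eef_rot: [3.136, -0.001, 1.674]
wrist_force: [0.1, 0.1, -0.3]
finger_gap: 0.0304
```

>>> carry_out([
  [0,0,0,0,0,0,1],
  [0,0,0,0,0,0,1],
  [0,0,0,0,0,0,1],
  [0,0,0,0,0,0,1],
  [0,0,0,0,0,0,1],
])

```text
time: 5.3
tcp_pos: [0.584, 0.2627, 0.1421]
eef_rot: [3.138, -0.001, 1.674]
wrist_force: [-1.5, -1.1, 5.8]
finger_gap: 0.0173
```

>>> carry_out([
  [0,0,-1,0,0,0,1],
  [0,0,-2,0,0,0,1],
  [0,0,-2,0,0,0,1],
  [0,0,-2,0,0,0,1],
  [0,0,-2,0,0,0,1],
])

```text
time: 5.8
tcp_pos: [0.5821, 0.2622, 0.23]
eef_rot: [-3.141, 0.0, 1.674]
wrist_force: [-0.2, -0.4, -2.3]
finger_gap: 0.0169
```

>>> carry_out([
  [0,0,-2,0,0,0,1],
  [0,0,-2,0,0,0,1],
  [0,0,-1,0,0,0,1],
  [0,0,0,0,0,0,1],
  [0,0,0,0,0,0,1],
])

```text
time: 6.3
tcp_pos: [0.5821, 0.2622, 0.2785]
eef_rot: [-3.14, 0.0, 1.674]
wrist_force: [0.9, 0.6, -1.7]
finger_gap: 0.0172
```

```bash
python3 -c "
from h import *
from rig import *
print(sense()['wrist_force'],sense()['finger_gap'])
b=grab('w7')
s=snapshot('scene');pickle.dump(s,open('pics/s7.pkl','wb'))
p=proj(s,[.583,.26,.2]).astype(int);print(p)
cv2.imwrite('pics/s7.png',cv2.resize(s['pixels'][p[1]-70:p[1]+50,p[0]-80:p[0]+80,::-1],None,fx=3,fy=3,interpolation=cv2.INTER_CUBIC))
plan([.50,-.1,.285],1.739,1,vmax=3.5)
"
```

```text
[ 0.90890582  0.55578423 -1.68598026] 0.017204519227511234
6.35 [0.5818 0.2621 0.2777] [-3.139  0.     1.674]
[382 148]
from 6.4 [0.5817 0.262  0.2774] [-3.138e+00  1.000e-03  1.674e+00] end [ 0.4998 -0.0998  0.285 ] [-3.141  0.     1.739]
[[-3.2, -1.1, -0.1, 0.0, 0.0, -0.01, 1], [-3.2, -1.1, -0.1, 0.0, 0.0, -0.01, 1], [-3.2, -1.1, -0.1, 0.0, 0.0, -0.01, 1], [-3.2, -1.2, 0.0, 0.0, 0.0, 0.0, 1], [-3.2, -1.2, -0.1, 0.0, 0.0, -0.01, 1]]
[[-3.1, -1.2, 0.0, 0.0, 0.0, 0.0, 1], [-3.1, -1.2, -0.1, 0.0, 0.0, -0.01, 1], [-3.1, -1.2, 0.0, 0.0, 0.0, 0.0, 1], [-3.1, -1.2, -0.1, 0.0, 0.0, -0.01, 1], [-3.2, -1.3, 0.0, 0.0, 0.0, 0.0, 1]]
[[-3.1, -1.3, -0.1, -0.003, 0.0, -0.005, 1]]
```

View pics/w7.png

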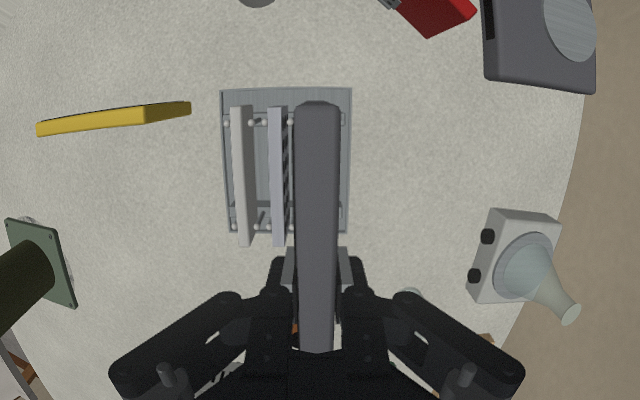

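The lid hangs upright in the jaws, with its slab from (316,102) downward, clear of the rack and its neighbours. I'll check its offset in the grip and plan the carry.

```bash
python3 -c "
from h import *
b=pickle.load(open('pics/w7.pkl','rb'));g=b['pixels'].astype(int).mean(2)
print([(y,int(g[y,310:324].mean())) for y in range(94,116)])
u=316.5
for v in(101,103): 
  E=onz(b,u,v,.2777+.0099,True);t=np.array([.5818,.2621]);d=np.array([-np.sin(.103),np.cos(.103)])
  print('end along lid y rel TCP',(E[:2]-t)@d,'across',(E[:2]-t)@np.array([d[1],-d[0]]))
plan([.5234,-.2247,.30],1.739,1,vmax=3.9)
"
```

```text
[(94, 128), (95, 128), (96, 128), (97, 128), (98, 128), (99, 130), (100, 105), (101, 76), (102, 63), (103, 64), (104, 67), (105, 75), (106, 84), (107, 85), (108, 87), (109, 89), (110, 90), (111, 92), (112, 92), (113, 94), (114, 93), (115, 93)]
end along lid y rel TCP 0.08302649952709971 across 0.0011232268607455178
end along lid y rel TCP 0.08228153346009567 across 0.001123249028528422
from 6.4 [0.5817 0.262  0.2774] [-3.138e+00  1.000e-03  1.674e+00] end [ 0.5238 -0.2243  0.3   ] [-3.141  0.     1.739]
[[-3.7, -0.8, -0.2, 0.0, 0.0, -0.01, 1], [-3.7, -0.9, -0.2, 0.0, 0.0, 0.0, 1], [-3.7, -0.9, -0.2, 0.0, 0.0, -0.01, 1], [-3.7, -0.9, -0.2, 0.0, 0.0, 0.0, 1], [-3.6, -0.9, -0.2, 0.0, 0.0, -0.01, 1]]
[[-3.6, -0.9, -0.1, 0.0, 0.0, 0.0, 1], [-3.7, -0.9, -0.2, 0.0, 0.0, -0.01, 1], [-3.6, -1.0, -0.1, 0.0, 0.0, 0.0, 1], [-3.6, -1.0, -0.2, 0.0, 0.0, -0.01, 1], [-3.6, -1.0, -0.1, 0.0, 0.0, 0.0, 1]]
[[-3.7, -1.0, -0.2, 0.0, 0.0, -0.01, 1], [-3.6, -1.1, -0.1, 0.0, 0.0, 0.0, 1], [-3.6, -1.0, -0.2, -0.003, 0.0, -0.005, 1]]
```

>>> carry_out([
  [-1.5,-0.3,-0.5,0,0,0,1],
  [-3,-0.7,-0.5,0,0,-0.01,1],
  [-3.7,-0.9,-0.4,0,0,0,1],
  [-3.7,-0.9,-0.3,0,0,-0.01,1],
  [-3.7,-0.9,-0.3,0,0,-0.01,1],
])

```text
time: 6.9
tcp_pos: [0.5624, 0.1008, 0.2991]
eef_rot: [-3.141, 0.001, 1.704]
wrist_force: [0.2, -0.7, -1.8]
finger_gap: 0.0175
```

>>> carry_out([
  [-3.7,-0.9,0,0,0,0,1],
  [-3.7,-0.9,0,0,0,-0.01,1],
  [-3.7,-1,0,0,0,-0.01,1],
  [-3.7,-1,0,0,0,-0.01,1],
  [-3.7,-1,0,0,0,0,1],
])

```text
time: 7.4
tcp_pos: [0.5413, -0.0892, 0.299]
eef_rot: [-3.141, 0.0, 1.733]
wrist_force: [0.8, 0.2, -2.2]
finger_gap: 0.0172
```

```bash
python3 -c "
from h import *
plan([.5234,-.2245,.30],1.739,1,vmax=3.9)
"
```

```text
from 7.4 [ 0.5413 -0.0892  0.299 ] [-3.141  0.     1.733] end [ 0.523  -0.2249  0.3001] [3.142 0.    1.739]
[[-3.3, -1.0, 0.0, 0.0, 0.0, 0.0, 1], [-3.3, -1.0, 0.0, 0.0, 0.0, 0.0, 1], [-3.2, -1.0, 0.0, 0.0, 0.0, 0.0, 1], [-3.3, -1.0, -0.1, -0.001, 0.0, -0.006, 1]]
```

>>> carry_out([
  [-3.3,-1,0,0,0,0,1],
  [-3.3,-1,0,0,0,0,1],
  [-3,-0.9,0,0,0,0,1],
  [-2,-0.6,0,0,0,0,1],
  [-1,-0.3,0,0,0,-0.006,1],
])

```text
time: 7.9
tcp_pos: [0.5241, -0.2199, 0.2989]
eef_rot: [-3.14, 0.0, 1.737]
wrist_force: [0.4, 0.4, -2.6]
finger_gap: 0.0168
```

>>> carry_out([
  [0,0,0,0,0,0,1],
  [0,0,0,0,0,0,1],
  [0,0,0,0,0,0,1],
])

```text
time: 8.2
tcp_pos: [0.5255, -0.2162, 0.2992]
eef_rot: [-3.142, -0.001, 1.741]
wrist_force: [0.2, -0.5, -2.0]
finger_gap: 0.017
```

```bash
python3 -c "
from h import *
b=grab('w8')
for X in([.5284,-.2545,.114],[.5190,-.199,.114],[.499,-.0808,.114]): print(proj(b,X,True))
cv2.imwrite('pics/w8c.png',cv2.resize(b['pixels'][0:200,220:420,::-1],None,fx=3,fy=3,interpolation=cv2.INTER_CUBIC))
plan([.5234,-.2245,.30],1.739,1)
"
```

```text
8.25 [ 0.5257 -0.2162  0.2993] [ 3.141 -0.     1.741]
[312.10751303 213.60386571]
[312.01873063 162.21128335]
[312.13996042  43.87950995]
from 8.25 [ 0.5257 -0.2162  0.2993] [ 3.141 -0.     1.741] end [ 0.5231 -0.2248  0.3003] [ 3.141 -0.     1.739]
[[-0.8, -0.4, -0.1, 0.0, 0.0, 0.002, 1]]
```

View pics/w8c.png

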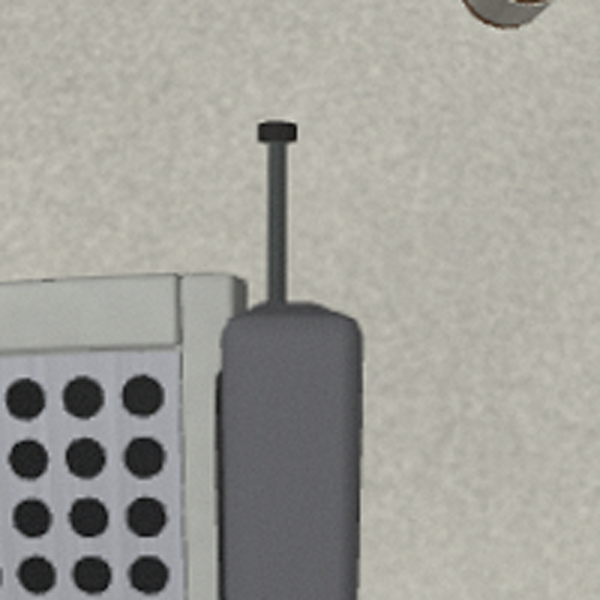

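The pin lies at u=312.6 and the slab's mid-plane at 317, so the tool must go about 4 mm towards the heater. That matches the plan. I'll correct and go down to just above the lugs.

>>> carry_out([
  [-0.8,-0.4,0,0,0,0,1],
  [0,0,1.5,0,0,0,1],
  [0,0,1,0,0,0,1],
  [0,0,0,0,0,0,1],
  [0,0,0,0,0,0,1],
])

```text
time: 8.75
tcp_pos: [0.5224, -0.2255, 0.2731]
eef_rot: [-3.14, -0.002, 1.74]
wrist_force: [0.1, -0.2, -2.2]
finger_gap: 0.0171
```

>>> carry_out([
  [0,0,0,0,0,0,1],
  [0,0,0,0,0,0,1],
])

```text
time: 8.95
tcp_pos: [0.5232, -0.2261, 0.2749]
eef_rot: [3.141, 0.001, 1.74]
wrist_force: [-0.4, -0.5, -1.8]
finger_gap: 0.0169
```

```bash
cat > chk.py <<'E'
from h import *
from rig import *
import sys
b=grab(sys.argv[1]);S=sense();print("F",S["wrist_force"].round(2),S["finger_gap"])
g=cv2.GaussianBlur(b["pixels"],(3,3),0).astype(float).mean(2);z0=S["tcp_pos"][2]
k=proj(b,[.499,-.0808,.114],True);print("knob pred",k)
v0=int(k[1])
for v in range(v0+8,v0+60,6):
    r=g[v,300:335];w=np.clip(np.median(r[[0,1,2,-1,-2,-3]])-25-r,0,None);print(v,"pin u",round(300+(w*np.arange(35)).sum()/max(w.sum(),1),2),int(w.sum()),end="; ")
r=cv2.connectedComponentsWithStats((g[max(0,v0-15):v0+15,295:340]<60).astype(np.uint8));i=1+np.argmax(r[2][1:,4]);print("\nknob",r[3][i]+[295,max(0,v0-15)],r[2][i])
E
python3 chk.py w9; python3 -c "
from h import *
plan([.5234,-.2245,.27],1.739,1)
b=pickle.load(open('pics/w9.pkl','rb'))
cv2.imwrite('pics/w9c.png',cv2.resize(b['pixels'][0:200,220:420,::-1],None,fx=3,fy=3,interpolation=cv2.INTER_CUBIC))"
```

```text
9.0 [ 0.5232 -0.2261  0.2749] [3.141e+00 1.000e-03 1.740e+00]
F [ 0.46  0.48 -2.53] 0.01757452544198592
knob pred [315.82862898  29.46732701]
37 pin u 315.71 549; 43 pin u 315.67 545; 49 pin u 315.69 532; 55 pin u 315.72 530; 61 pin u 315.7 548; 67 pin u 315.68 521; 73 pin u 315.51 551; 79 pin u 315.66 522; 85 pin u 312.87 326; 
knob [315.69014085  29.54929577] [15 13 12  7 71]
from 9.0 [ 0.5232 -0.2261  0.2749] [3.141e+00 1.000e-03 1.740e+00] end [ 0.5229 -0.2241  0.2699] [-3.141 -0.     1.739]
[[0.2, 0.0, 0.5, 0.001, 0.001, 0.001, 1]]
```

View pics/w9c.png

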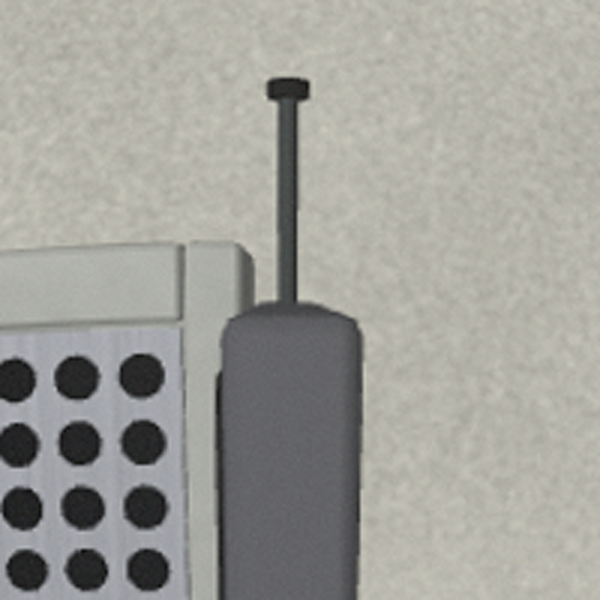

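The pin now shows vertical at u=315.7 (target 316.8) and is in line with the slab, so the yaw is right. I'll make small corrections: +2.4 mm along the hinge and 1 mm towards the heater.

>>> carry_out([
  [0.24,-0.1,0.3,0,0,0,1],
  [0,0,0.3,0,0,0,1],
  [0,0,0,0,0,0,1],
  [0,0,0,0,0,0,1],
  [0,0,0,0,0,0,1],
])

```text
time: 9.5
tcp_pos: [0.5215, -0.2238, 0.2683]
eef_rot: [3.142, 0.0, 1.74]
wrist_force: [-0.1, 0.6, -2.2]
finger_gap: 0.017
```

```bash
python3 chk.py w10
```

```text
9.55 [ 0.5216 -0.2238  0.2684] [3.141 0.    1.74 ]
F [-0.44 -0.17 -2.75] 0.017383119253713004
knob pred [317.39683914  30.77954295]
38 pin u 317.41 547; 44 pin u 317.41 545; 50 pin u 317.39 516; 56 pin u 317.46 522; 62 pin u 317.26 496; 68 pin u 317.27 492; 74 pin u 317.29 526; 80 pin u 317.33 521; 86 pin u 315.07 403; 
knob [317.21052632  30.65789474] [16 13 13  7 76]
```

>>> carry_out([
  [0,0.04,0.5,0,0,0,1],
  [0,0,0.5,0,0,0,1],
  [0,0,0.5,0,0,0,1],
  [0,0,0,0,0,0,1],
  [0,0,0,0,0,0,1],
])

```text
time: 10.05
tcp_pos: [0.5217, -0.2236, 0.2529]
eef_rot: [-3.141, -0.001, 1.74]
wrist_force: [-0.2, 0.2, -1.9]
finger_gap: 0.0171
```

```bash
python3 chk.py w11
```

```text
10.1 [ 0.5219 -0.2237  0.2532] [-3.142 -0.     1.74 ]
F [ 0.95  0.12 -2.78] 0.01688812422261043
knob pred [317.33391034  27.35228434]
35 pin u 317.38 592; 41 pin u 317.26 576; 47 pin u 317.19 536; 53 pin u 317.27 562; 59 pin u 317.29 573; 65 pin u 317.27 572; 71 pin u 317.16 513; 77 pin u 317.1 566; 83 pin u 317.14 544; 
knob [317.05617978  27.2247191 ] [16 12 13  8 89]
```

>>> carry_out([
  [0,0.02,0.5,0,0,0,1],
  [0,0,0.5,0,0,0,1],
  [0,0,0,0,0,0,1],
  [0,0,0,0,0,0,1],
])

```text
time: 10.5
tcp_pos: [0.5219, -0.2235, 0.2429]
eef_rot: [-3.141, -0.001, 1.74]
wrist_force: [0.2, -0.3, -1.9]
finger_gap: 0.0173
```

>>> carry_out([
  [0,0,0.3,0,0,0,1],
  [0,0,0.2,0,0,0,1],
  [0,0,0,0,0,0,1],
  [0,0,0,0,0,0,1],
  [0,0,0,0,0,0,1],
])

```text
time: 11.0
tcp_pos: [0.5221, -0.2237, 0.2384]
eef_rot: [3.141, 0.0, 1.74]
wrist_force: [0.8, 0.7, -1.4]
finger_gap: 0.0175
```

```bash
python3 chk.py w12; python3 -c "
from h import *
from rig import *
s=snapshot('scene');b=pickle.load(open('pics/w12.pkl','rb'))
p=proj(s,[.53,-.22,.13]).astype(int)
A=cv2.resize(s['pixels'][p[1]-35:p[1]+25,p[0]-33:p[0]+33,::-1],(528,480),interpolation=cv2.INTER_CUBIC)
B=cv2.resize(b['pixels'][0:200,263:370,::-1],(257,480),interpolation=cv2.INTER_CUBIC)
cv2.imwrite('pics/f.png',np.hstack([A,B]))"
```

```text
11.05 [ 0.5222 -0.2237  0.2384] [3.141 0.    1.74 ]
F [-0.31  0.2  -2.12] 0.017230515186404453
knob pred [316.73773784  23.12301882]
31 pin u 316.56 637; 37 pin u 316.52 667; 43 pin u 316.68 650; 49 pin u 316.76 625; 55 pin u 316.54 588; 61 pin u 316.57 584; 67 pin u 316.58 566; 73 pin u 316.53 631; 79 pin u 316.58 591; 
knob [316.58333333  23.08333333] [15 12 14  8 96]
```

View pics/f.png

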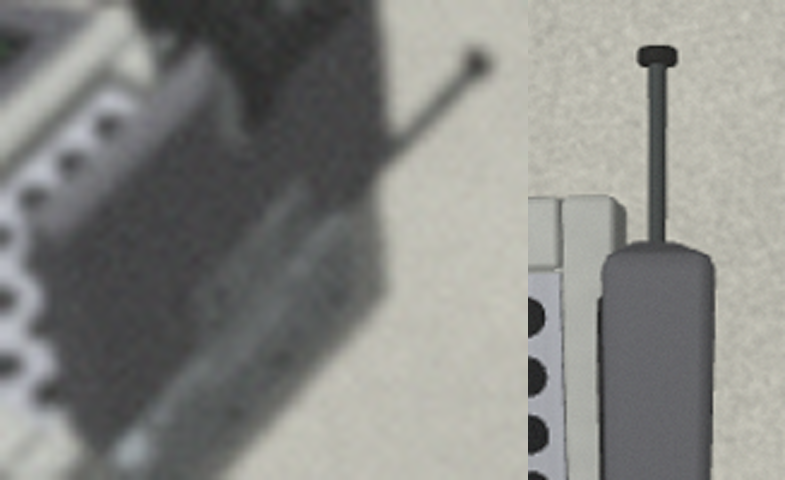

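The scene view shows the lid upright with its knuckle in line between the lugs and the pin undisturbed; the wrist view shows the pin on the slab's centre line (u=316.6). As a last check, I'll use the depth maps for the relative height and the slab's tilt.

```bash
python3 - <<'E'
from h import *
from rig import *
b=pickle.load(open('pics/w12.pkl','rb'));z=b["z_map"]
def pt(s,u,v,fish):
    c,d=ray(s,u,v,fish); return c+d*s["z_map"][v,u]/(d@np.array(s["R"])[2])
T=np.array([pt(b,u,v,True) for v in range(112,150,3) for u in range(308,327,3)]);print("slab top z",np.median(T[:,2]),T[:,2].std())
P=np.array([pt(b,317,v,True) for v in range(35,95,3)]);print("pin top z",np.median(P[:,2]),P[:,2].std(),"x,y",np.median(P[:,:2],0))
s=snapshot("scene");S=sense();d=np.array([-np.sin(.168),np.cos(.168)]);n=np.array([d[1],-d[0]]);o=np.array(S["tcp_pos"])[:2]
Q=[]
for v in range(0,400):
    for u in range(200,340):
        if s["z_map"][v,u]>0:
            X=pt(s,u,v,False);Q.append([(X[:2]-o)@n,(X[:2]-o)@d,X[2]])
Q=np.array(Q)
m=(abs(Q[:,0]-.009)<.02)&(abs(abs(Q[:,1])-.055)<.02)&(Q[:,2]>.145)&(Q[:,2]<.235);F=Q[m]
A=np.c_[F[:,1],F[:,2]-.19,np.ones(len(F))]
k=np.ones(len(F),bool)
for _ in range(6):
    c=np.linalg.lstsq(A[k],F[k,0],rcond=None)[0];r=F[:,0]-A@c;k=abs(r)<max(.002,2*r[k].std())
print("outer face: yaw slope, tilt slope, x at mid",c,k.sum(),len(F),r[k].std())
print(S["wrist_force"],S["tcp_pos"],S["eef_rot"])
E
```

```text
slab top z 0.24714919616489894 0.01208725665051895
pin top z 0.11578495640907467 0.0007255340886841575 x,y [ 0.50485425 -0.11392473]
outer face: yaw slope, tilt slope, x at mid [0.00285093 0.00701743 0.00854591] 379 397 0.0008763652914056876
[ 0.50285373  1.10990144 -2.46798449] [ 0.5221722  -0.22369409  0.23841032] [3.14141470e+00 1.39402197e-04 1.73977800e+00]
```

Everything agrees: slab top minus pin axis is 134.3 mm (134 expected), tilt is about 0.007 rad, and there is no contact force. I'm handing in.

```bash
python3 -c "
from rig import *
print(close_job());S=sense();print(S['time'],S['tcp_pos'],S['wrist_force'],S['finger_gap'])"
```

```text
the job is handed in; nothing more can be done
None
the job is handed in; nothing more can be done
```

I drew the grey lid up out of the far rack slot and carried it upright to the heater. I lowered its knuckle between the lugs and handed the job in at about 11 s, still holding the lid there. No verdict was reported.

**Last checks**
- **Height:** depth images put the slab's top edge 134.3 mm above the pin axis (134 expected). The individual depth readings on the slab top scattered by 12 mm, so that figure is a median.
- **Across the hinge:** the pin lay within about 0.3 mm of the slab's mid-plane and parallel to it.
- **Tilt:** about 0.007 rad. If real, that would shift the knuckle about 0.9 mm towards the heater, still inside the 2.8 mm tolerance.
- **Force:** the wrist force stayed at the lid's weight alone, with no sign of contact with the heater.
- **Pin:** the knob stayed within about 0.3 px of its predicted place in the wrist picture throughout.

**Small disagreements**
- Camera triangulation read about 1.5 mm low at the lug mouth and the knob, and about 3.5 mm low at the lid's top corner.
- Two estimates of where the lid sits along the hinge in the grip differed by 0.6 mm.
- Lug and knob estimates of mid-gap differed by about 1 mm.

The position along the hinge was not checked directly once the lid was in the gap, apart from the lack of contact there. I also did not re-measure the bottles, beaker and other things on the bench at the end.

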